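Seat the calibration plug in the sensor amplifier and hold it

TASK

Pick up the calibration plug by its yellow wing and put it into the socket on top of the white amplifier, lugs in the slots. Push it straight down against the spring until its red flange sits on the collar, twist it a quarter turn clockwise (seen from above) until it stops, and finish while still gripping it, holding it fully home and fully turned, since the springs push it back if it is let go. Leave the mug, the tape roll and the mouse alone.

Things in the scene. Friction and masses are not known exactly. Their poses are not given: they have to be found in the camera images.
- plug: Loose upright bayonet plug, about 0.16 kg. Origin: centre of its underside; z up. Steel shank 28 mm diameter, z 0-20 mm; at its foot a bar along y, 44 long x 8 wide (x), z 0-7, whose ends are the two lugs; red flange 52 diameter, z 20-26; yellow wing to grip, 16 thick (x), 46 long (y), z 26-58, in line with the lugs. A half turn about z makes no difference.
- plug_grip (a point): Point inside the yellow wing of the plug, 49 mm above the plug's underside, where to grip it across its 16 mm thickness (along the plug's x); with the TCP here the fingertips clear the flange by 4 mm. Axes as the plug's.
- unit: White amplifier, fixed, 160 (x) x 130 (y) x 60 mm high, its spring-loaded bayonet socket in the middle of its top. Origin: centre of its underside, on the desk; z up. Its yaw varies.
- socket (a point): Centre of the top face of the socket's collar, 66 mm above the desk; axes as the amplifier's. Square aluminium collar 80 x 80 mm, plate 8 mm thick, bore 32 mm across, with two slots 12 mm wide along y, out to 26 mm from the centre (orange dots beyond them). The plug goes in with its lugs (its y) along this y, either way round, and meets a brass spring plunger 5 mm down.
- home (a point): Where the plug's underside is when fully home, its flange on the collar: 20 mm below socket, same axes. The plug can turn only with its underside 15 mm or more below the collar top (lugs under the plate), only clockwise seen from above, and stops after 1.52 rad, its wing at the green dots (along this x). Turned but not pushed, it rises to 15 mm.
- plunger (a joint): How far the spring plunger in the socket is pressed down, m: 0 free, 0.015 with the plug fully home. Spring about 5 N at first touch, about 12 N fully home.
- cam (a joint): Return cam inside the socket, which the lugs push round clockwise against a spring, rad: 0 at rest, met after about 0.2 rad of the plug's turn, 1.32 at the stop (the plug then turned by 1.52). Spring 0.06 to 0.2 N m, turns the plug back if let go.
- mug: Blue mug with a handle at its +y, 72 mm in diameter, 85 high, on the desk, bystander. Origin: centre of its underside.
- tape: Orange roll of tape lying flat, 74 mm outside, 52 inside, 22 high, bystander. Origin: centre of its underside.
- mouse: Grey computer mouse, 100 (x) x 58 (y) x 36 mm high, bystander. Origin: centre of its underside.

How it is judged (in metres and radians):
On the way, in this order (a step that is already met when the one before it is completed fails the run):
1. the plug is in the socket and pushed down past the plate, not yet turned (horizontal distance between plug and socket below 0.005 m and z of plug in the frame of socket below -0.0145 m and value of joint cam below 0.3 rad), for 0.1 s.
2. the plug is turned clockwise to the stop (horizontal distance between plug and socket below 0.005 m and value of joint cam above 1.05 rad), for 0.2 s.
At the end, for the whole second after the job is handed in: Plug within 5 mm of the socket's axis, upright within 0.12 rad, underside 17 mm or more below the collar top, cam over 1.05 rad (wing within 0.35 rad of the green marks), plunger over 11.5 mm, gripped by the fingers (over 3 N); mug, tape and mouse within 30 mm of their starts (all of step 2 and z of plug in the frame of socket below -0.017 m and angle between plug's own z axis and vertical below 0.12 rad and value of joint plunger above 0.0115 m and angle between the y axis of plug and the x axis of socket, either way round below 0.35 rad and contact force between the fingers and plug above 3 N and distance of each of mug, tape, mouse from where it was at the start of the episode below 0.03 m); the arm keeps its last pose, push and grip.
It fails at once if the mug, the tape or the mouse is pushed away by more than 30 mm or the mug is tipped (distance of any of mug, tape, mouse from where it was at the start of the episode above 0.03 m or angle between mug's own z axis and vertical above 0.5 rad).
It also fails if it takes over 45 s, if anything falls off the work surface, if the arm or the gripper's body presses on something with over 40 N, if the wrist force passes 120 N, or if a joint passes its speed limit or range.

ROBOT

A 7-joint arm with a two-finger parallel gripper is mounted at the origin on the work surface. World frame = base frame: x ahead of the robot, y to its left, z up, the work surface at z = 0. Lengths are in mm, angles in rad, forces in N, time in s.
With the tool pointing down it reaches from about 425 to 1025 mm from the base axis. Payload 9.4 kg.
Tool frame: the origin (TCP) lies between the finger pads, 19 mm behind the fingertips; this is the grasp point; z points along the fingers, y is the line along which they close (so a half turn about z gives the same grasp; the last joint's range is limited). The gripper opens to 85 mm and grips with 20 to 120 N. Pads are 22 mm wide; open, the fingers measure 114 mm over their backs; the gripper's body (76 mm by 85 mm) begins 54 mm behind the grasp point. The pads swing forward as they close: fully open they stand 13 mm farther back than shut.
Start: joints at [-1.386, 0.599, -0.003, 1.599, 0.002, 0.943, -0.08], TCP at [187.648, 700.295, 249.975] pointing down, gripper open.
Joint ranges: [-2.57, 2.57], [-0.35, 1.97], [-1.29, 1.29], [0.11, 2.56], [-1.05, 4.19], [0.11, 1.86], [-2.63, 2.63]. Speed limits (rad/s): [2.22, 2.22, 3.01, 3.01, 3.14, 3.14, 3.14].

INTERFACE

Orientations are given as a unit quaternion [w, x, y, z].
In Python, from rig import robot, readout, grab_frame, camera_model gives the robot as it stands (robot), with the cameras as plain functions and the readings (readout).
- The arm moves only by the tool hand_motion, called after ">>>" as name([rows], argument=value, ...), one row to a line, values as JSON. Schema: {"type":"object","properties":{"steps":{"type":"array","items":{"type":"array","items":{"type":"number"},"minItems":5,"maxItems":5},"minItems":1,"maxItems":10},"grip_force":{"type":"number"},"only":{"type":"string"},"quiet":{"type":"boolean"},"lines":{"type":"string"}},"required":["steps"],"additionalProperties":false}. steps is a list of rows, 1 to 10 of them, each of 5 numbers: the opening from 0.0 (shut) to 1.0 (fully open), then dx, dy, dz in m, then a turn about the tool's z in units of 0.1 rad; each row is the pose to reach, as a shift and turn from the pose commanded when the call began, along the tool's axes at that moment; what a row does not reach only later rows make up. A row lasts 1/10 s, in which the tool goes at most 50 mm and 0.15 rad, less where a joint would pass 70% of its speed; a pose out of reach is approached as far as the arm can. The fingers move at their own pace and stop on an object; grip_force is the grip in N (left out, the last holds). Time passes only in rows, so rows that do not move let the fingers close. The tool returns the time, the measured TCP pose, the force, the opening and the grip force at its end. only (a regular expression) keeps the lines of the reply that match it, lines (a string "A,B") keeps lines A to B, and quiet returns only ok. Input that does not fit is refused with a message, and nothing moves.
- readout.sense(): the state, without advancing time (a new reading comes with each control period).
- grab_frame(name): name is "side" or "top"; returns the picture (480x640x3 uint8, blue, green, red); there is no depth.
- camera_model(name): a dict with "camera_matrix" (3x3 intrinsics, pixels), "pose" (4x4, takes a point from camera to world coordinates). Camera axes: x right, y down, z forward; pixel columns grow to the right and rows downward; lengths in mm; the calibration is good to about 2 mm. A picture is of the moment at which its call begins. camera_model takes no time and is no camera call.
- robot.job_done(): hands the job in; it is judged then, once.
The state is a dict: "time": time; "joints": joint angles; "qvel": joint speeds; "tau": joint torques, N m; "tool_pos": TCP position; "eef_rot": TCP orientation; "ft_force": force on the tool from outside, world axes, zero at the start; "torque": the same for the moment, N m; "width": opening from 0.0 (shut) to 1.0 (fully open); "gripper_force": force on a finger pad.
Only numpy, scipy, OpenCV 4.12 (cv2) and the standard library are available. Lean on these libraries where they do the work, as an engineer would, in place of code of your own. Each camera call takes 0.05 s, during which the arm holds its last target. There are 200 camera calls.

## Working session

There is one attempt and no reset: what is moved stays moved. The work goes in short steps, Python scripts to look and compute and a tool call to move; the robot and the scene stay as the last step left them, time stands still between calls to the robot, and variables do not carry over. Pictures are saved under pics/ and viewed, at most 10 in all, crops included, and the job is handed in when it is done.

```bash
ls; mkdir -p pics; python3 - <<'E'
from rig import robot, readout, grab_frame, camera_model
import cv2
for n in("side","top"):
    cv2.imwrite(f"pics/{n}0.png",grab_frame(n)); print(n,{k:v for k,v in camera_model(n).items()})
print(readout.sense())
E
```

```text
pics
rig.py
side {'camera_matrix': array([[595.18428415,   0.        , 316.56120776],
       [  0.        , 595.18428415, 237.63970892],
       [  0.        ,   0.        ,   1.        ]]), 'pose': array([[-9.85283844e-01, -1.25754319e-01,  1.15765272e-01,
         4.03725409e+02],
       [-1.70914823e-01,  7.32643202e-01, -6.58803508e-01,
         6.83125528e+02],
       [-1.96725279e-03, -6.68894454e-01, -7.43354787e-01,
         8.51914348e+02],
       [ 0.00000000e+00,  0.00000000e+00,  0.00000000e+00,
         1.00000000e+00]])}
top {'camera_matrix': array([[593.52826741,   0.        , 326.05779166],
       [  0.        , 593.52826741, 247.3927118 ],
       [  0.        ,   0.        ,   1.        ]]), 'pose': array([[-1.59953937e-02, -9.89753757e-01,  1.41886042e-01,
         3.15603185e+02],
       [-9.99748538e-01,  1.36010488e-02, -1.78289724e-02,
         1.84506812e+01],
       [ 1.57164935e-02, -1.42135544e-01, -9.89722425e-01,
         1.33271656e+03],
       [ 0.00000000e+00,  0.00000000e+00,  0.00000000e+00,
         1.00000000e+00]])}
{'time': 0.1, 'joints': array([-1.38567363,  0.60006488, -0.00253071,  1.60004811,  0.00177254,
        0.94292063, -0.07979049]), 'qvel': array([-0.00043384, -0.00091134, -0.00164675, -0.00215708,  0.00125725,
       -0.00149813, -0.00189668]), 'tau': array([ 4.44753910e-03, -7.77989388e+01,  1.56976976e+00, -2.58625120e+01,
        1.26746146e-02,  5.43207745e-03,  5.26860134e-06]), 'tool_pos': array([187.56753255, 699.90128639, 249.18983793]), 'eef_rot': array([-3.47998196e-05,  1.30517186e-01,  9.91445786e-01, -7.18521568e-04]), 'ft_force': array([-0.34817132,  0.41534392,  0.59967657]), 'torque': array([-0.01650261,  0.02199297, -0.02575706]), 'gripper_force': 0.0, 'width': 1.0005098742442886}
```

View pics/side0.png

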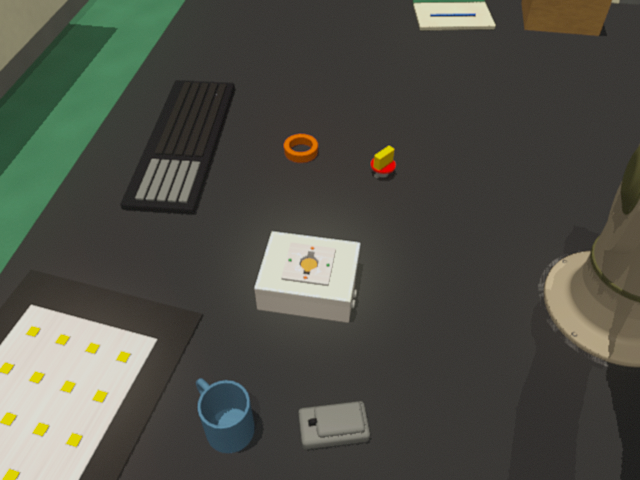

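View pics/top0.png

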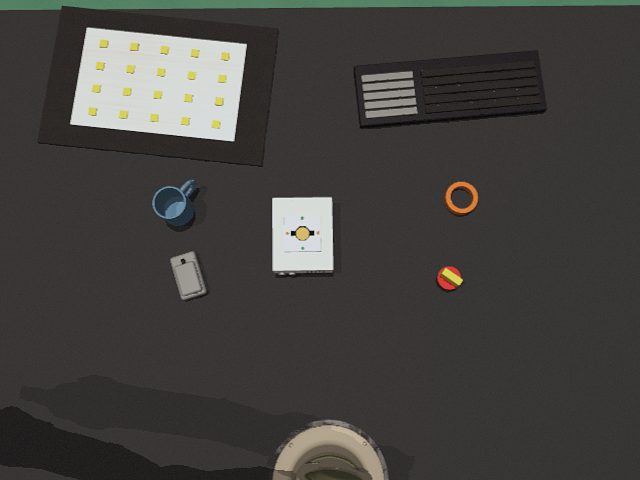

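The side view shows the plug at about (383,160), the socket at (309,264), the tape at (301,148), the mug at (227,415) and the mouse at (335,424). In the top view the plug is at (450,278) and the socket at (302,233), with orange dots left and right of it and green dots above and below.

```bash
cat > h.py <<'E'
import numpy as np, cv2
from rig import robot, readout, grab_frame, camera_model
CM={n:camera_model(n) for n in("side","top")}
def frame(n,k=3):
    return np.mean([grab_frame(n).astype(float) for _ in range(k)],0)
def P(n):
    T=np.linalg.inv(CM[n]["pose"]); return CM[n]["camera_matrix"]@T[:3]
def tri(ps,pt):
    X=cv2.triangulatePoints(P("side"),P("top"),np.float64(ps).reshape(2,1),np.float64(pt).reshape(2,1)).ravel(); return X[:3]/X[3]
def proj(n,X):
    q=P(n)@np.r_[np.asarray(X,float),1]; return q[:2]/q[2]
def ray(n,p,z):
    M=CM[n]; d=M["pose"][:3,:3]@np.linalg.inv(M["camera_matrix"])@np.r_[p,1]; o=M["pose"][:3,3]; return o+d*(z-o[2])/d[2]
def blobs(im,kind,box,amin=2):
    x0,y0,x1,y1=box; hsv=cv2.cvtColor(im[y0:y1,x0:x1].astype(np.uint8),cv2.COLOR_BGR2HSV); h,s,v=[hsv[...,i].astype(int) for i in range(3)]
    m={"yellow":(h>22)&(h<36)&(s>130)&(v>70),"red":((h<7)|(h>173))&(s>110)&(v>60),"green":(h>40)&(h<90)&(s>50)&(v<220),"orange":((h<14)|(h>174))&(s>70)&(v>90)}[kind].astype(np.uint8)
    n,l,st,c=cv2.connectedComponentsWithStats(m)
    return [(c[i]+[x0,y0],st[i][4],l==i) for i in range(1,n) if st[i][4]>=amin]
def show(im,box,k):
    x0,y0,x1,y1=box; return cv2.resize(im[y0:y1,x0:x1].astype(np.uint8),None,fx=k,fy=k,interpolation=cv2.INTER_CUBIC)
E
python3 - <<'E'
from h import *
S=frame("side");T=frame("top")
bs,bt=(360,135,410,185),(430,258,470,298)
us,ut=(280,238,340,290),(272,205,334,262)
for k in("yellow","red"):
    for n,im,b in(("side",S,bs),("top",T,bt)):
        print(n,k,[(c.round(2),a) for c,a,_ in blobs(im,k,b)])
for k in("green","orange"):
    for n,im,b in(("side",S,us),("top",T,ut)):
        print(n,k,[(c.round(2),a) for c,a,_ in blobs(im,k,b)])
t=[cv2.resize(show(i,b,6),(370,300) ) for i,b in((S,bs),(T,bt),(S,us),(T,ut))]
cv2.imwrite("pics/crop1.png",np.vstack([np.hstack(t[:2]),np.hstack(t[2:])]))
E
```

```text
side yellow [(array([383.7 , 156.51]), np.int32(312))]
top yellow [(array([451.16, 276.85]), np.int32(189))]
side red [(array([384.25, 167.57]), np.int32(178))]
top red [(array([447.14, 278.3 ]), np.int32(236))]
side green [(array([290. , 259.5]), np.int32(6)), (array([327.8, 264.6]), np.int32(5))]
top green [(array([301.83, 217.67]), np.int32(6)), (array([302.17, 247.83]), np.int32(6))]
side orange [(array([312.  , 247.78]), np.int32(9)), (array([304.78, 277.  ]), np.int32(9))]
top orange [(array([287.  , 233.67]), np.int32(3)), (array([317.5, 233. ]), np.int32(2))]
```

View pics/crop1.png

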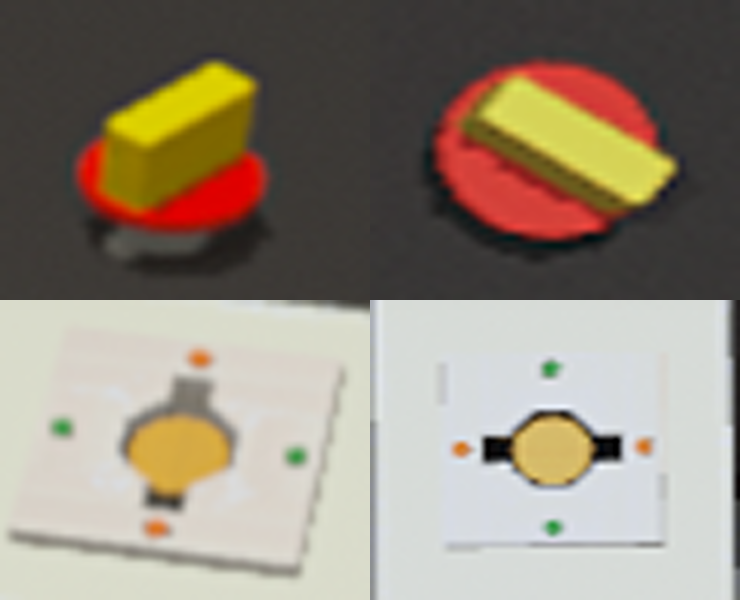

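The crops show the wing clearly on the red flange. They also show the four dots around the bore, with the slots along world y.

```bash
cat >> h.py <<'E'
from scipy.optimize import least_squares
def mom(m):
    return np.r_[m["m10"]/m["m00"],m["m01"]/m["m00"],(m["mu20"]/m["m00"])/10,(m["mu02"]/m["m00"])/10,(m["mu11"]/m["m00"])/10]
def wing(p):  # 8 corners of the wing; p = plug origin xyz, yaw
    c,s=np.cos(p[3]),np.sin(p[3])
    return [[p[0]+c*x-s*y,p[1]+s*x+c*y,p[2]+z] for x in(-8,8) for y in(-23,23) for z in(26,58)]
def wmom(n,p):
    q=np.float32([proj(n,X) for X in wing(p)]); return mom(cv2.moments(cv2.convexHull(q)))
def fitplug(obs,p0,fixz=None):
    f=lambda p:np.concatenate([wmom(n,p)-o for n,o in obs.items()])
    return least_squares(f,p0,x_scale=[1,1,1,.02])
def dots(S,T,us=(280,238,340,290),ut=(272,205,334,262)):
    o={}
    for k in("green","orange"):
        a=[c for c,_,_ in blobs(S,k,us)];b=[c for c,_,_ in blobs(T,k,ut)]
        o[k]=(a,b)
    return o
E
python3 - <<'E'
from h import *
S=frame("side");T=frame("top")
def ob(im,b):
    c,_,m=max(blobs(im,"yellow",b),key=lambda t:t[1]); M=cv2.moments(m.astype(np.uint8),True); r=mom(M); r[:2]+=b[:2]; return r
obs={"side":ob(S,(360,135,410,185)),"top":ob(T,(430,258,470,298))}
best=min((fitplug(obs,[380,-240,0,y]) for y in(-1,-.3,.3,1,1.5)),key=lambda r:r.cost)
print("plug",best.x.round(3),best.cost,best.fun.round(2))
for n in obs: print(n, fitplug({n:obs[n]},best.x).x.round(2))
d=dots(S,T); 
# side order green: left,right ; top green: up,down ; side-left = far x
g=[tri(d["green"][0][0],d["green"][1][0]),tri(d["green"][0][1],d["green"][1][1])]
a=[tri(d["orange"][0][0],d["orange"][1][1]),tri(d["orange"][0][1],d["orange"][1][0])]
print("green",np.round(g,1),"orange",np.round(a,1)); print("centre",np.mean(g+a,0).round(2))
v=g[0]-g[1];w=a[1]-a[0];print("yaw x",np.arctan2(v[1],v[0]),"yaw y",np.arctan2(-w[0],w[1]),np.linalg.norm(v),np.linalg.norm(w))
for n,i in(("side",0),("top",1)):
    pts=d["green"][i]+d["orange"][i]; print(n,"ray@66",ray(n,np.mean(pts,0),66).round(1))
E
```

```text
plug [ 430.658 -259.064    0.      -0.996] 64.86348398098525 [-1.1   7.33  1.63 -0.48  0.32 -8.27  0.65 -1.08  1.37 -0.  ]
side [ 430.66 -259.06    0.     -1.  ]
top [ 430.66 -259.06    0.     -1.  ]
green [[562.1  47.1  69.7]
 [496.4  47.1  69.4]] orange [[529.   13.6  68.5]
 [529.   79.5  68.5]]
centre [529.1   46.81  68.98]
yaw x 0.0004577118737456451 yaw y 0.0004498953774246698 65.7179812604168 65.80318209460921
side ray@66 [529.8  44.7  66. ]
top ray@66 [529.3  46.9  66. ]
```

```bash
cat >> h.py <<'E'
from scipy.optimize import minimize
def fitplug(obs,p0):
    f=lambda d:np.sum(np.concatenate([wmom(n,np.add(p0,np.r_[d[:3],d[3]/20]))-o for n,o in obs.items()])**2)
    r=minimize(f,np.zeros(4),method="Nelder-Mead",options=dict(maxiter=3000,maxfev=3000,xatol=.005,fatol=1e-7,initial_simplex=np.vstack([np.zeros(4),10*np.eye(4)])))
    r.x=np.add(p0,np.r_[r.x[:3],r.x[3]/20]); return r
def ob(im,b):
    c,_,m=max(blobs(im,"yellow",b),key=lambda t:t[1]); r=mom(cv2.moments(m.astype(np.uint8),True)); r[:2]+=b[:2]; return r
E
python3 - <<'E'
from h import *
S=frame("side",1);T=frame("top",1)
obs={"side":ob(S,(360,135,410,185)),"top":ob(T,(430,258,470,298))}
best=min((fitplug(obs,[430,-259,0,y]) for y in(-1,-.3,.3,1,1.5)),key=lambda r:r.fun)
print("plug",best.x.round(3),best.fun)
for n in obs: print(n,(wmom(n,best.x)-obs[n]).round(2))
for n,q in obs.items(): print(n,ray(n,q[:2],42).round(1))
s=readout.sense(); from scipy.spatial.transform import Rotation as R
print(s["time"],R.from_quat(s["eef_rot"],scalar_first=True).as_matrix().round(3))
E
```

```text
plug [ 430.798 -275.958    5.677    2.534] 0.5936630346457274
side [-0.24 -0.04  0.3   0.34 -0.24]
top [0.01 0.25 0.33 0.29 0.12]
side [ 430.6 -282.8   42. ]
top [ 431.8 -277.6   42. ]
0.8 [[-0.966  0.259  0.   ]
 [ 0.259  0.966  0.   ]
 [-0.     0.    -1.   ]]
```

The plug is at about (431,-277), with its wing along 0.96 rad. The socket is at (529,47) with zero yaw. I'll go around the base via the socket, keeping high and turning as I go.

Careful with the scale: shifts go in m and turns go in units of 0.1 rad. That gives: -537 mm is -0.537, -508 mm is -0.508, 1.917 rad is 19.17.

>>> hand_motion([
  [0.7,-0.508,-0.537,0,19.17],
  [0.7,-0.508,-0.537,0,19.17],
  [0.7,-0.508,-0.537,0,19.17],
  [0.7,-0.508,-0.537,0,19.17],
  [0.7,-0.508,-0.537,0,19.17],
  [0.7,-0.508,-0.537,0,19.17],
  [0.7,-0.508,-0.537,0,19.17],
  [0.7,-0.508,-0.537,0,19.17],
  [0.7,-0.508,-0.537,0,19.17],
  [0.7,-0.508,-0.537,0,19.17],
], grip_force=40)

```text
time: 1.8
tool_pos: [426.3, 258.9, 250.4]
eef_rot: [-0.0, 0.773, 0.634, 0.001]
ft_force: [0.7, 0.6, -0.5]
width: 0.7
gripper_force: 0.0
```

```bash
python3 - <<'E'
from h import *
from scipy.spatial.transform import Rotation as R
open("h.py","a").write('''
from scipy.spatial.transform import Rotation as R
def delta(p,yaw):
    "shift in tool axes and turn to reach p with the tool's y at yaw"
    s=readout.sense(); M=R.from_quat(s["eef_rot"],scalar_first=True).as_matrix(); a=np.arctan2(M[1,1],M[0,1])
    print("t",s["time"],"at",s["tool_pos"].round(1),"tooly",a.round(3),"tilt",M[2].round(3),"f",s["ft_force"].round(1),"grip",round(s["gripper_force"],1),"w",round(s["width"],3),"j",s["joints"].round(2))
    print("shift",(M.T@(np.asarray(p)-s["tool_pos"])).round(1),"turn",round((a-yaw+np.pi)%(2*np.pi)-np.pi,3))
''')
from h import *
exec("from importlib import reload; import h; reload(h); from h import *")
delta([431,-277,160],-0.608)
E
```

```text
t 1.8 at [426.3 258.9 250.4] tooly -0.197 tilt [ 0.001  0.001 -1.   ] f [ 0.7  0.6 -0.5] grip 0.0 w 0.7 j [-0.99  0.35  0.44  2.13 -0.23  0.71 -0.59]
shift [-524.7  109.4   89.9] turn 0.411
```

Converted, -250 mm is -0.25, 125 mm is 0.125, 0.41 rad is 4.1.

>>> hand_motion([
  [0.7,-0.25,0.125,0,4.1],
  [0.7,-0.25,0.125,0,4.1],
  [0.7,-0.25,0.125,0,4.1],
  [0.7,-0.25,0.125,0,4.1],
  [0.7,-0.25,0.125,0,4.1],
  [0.7,-0.525,0.109,0,4.1],
  [0.7,-0.525,0.109,0,4.1],
  [0.7,-0.525,0.109,0.03,4.1],
  [0.7,-0.525,0.109,0.06,4.1],
  [0.7,-0.525,0.109,0.09,4.1],
], quiet=true)

```text
ok
```

>>> hand_motion([
  [0.7,0,0,0,0],
  [0.7,0,0,0,0],
], quiet=true)

```text
ok
```

```bash
python3 - <<'E'
from h import *
delta([431,-277,110],-0.608)
E
```

```text
t 3.0 at [ 444.6 -215.6  199.2] tooly -0.605 tilt [-0.    -0.001 -1.   ] f [ 0.2  0.7 -0.2] grip 0.0 w 0.698 j [-0.02  0.44  0.5   2.19 -0.38  0.59  0.15]
shift [-58.2  23.8  89.2] turn 0.003
```

>>> hand_motion([
  [0.7,-0.058,0.024,0,0],
  [0.7,-0.058,0.024,0.04,0],
  [0.7,-0.058,0.024,0.08,0],
  [0.7,-0.058,0.024,0.089,0],
  [0.7,-0.058,0.024,0.089,0],
  [0.7,-0.058,0.024,0.089,0],
], quiet=true)

```text
ok
```

```bash
python3 - <<'E'
from h import *
delta([431,-277,49],-0.608)
S=frame("side",1);T=frame("top",1)
for X in([431,-277,110],):
    print(proj("side",X),proj("top",X))
cv2.imwrite("pics/c2.png",np.hstack([cv2.resize(show(S,(330,90,430,190),4),(400,400)),cv2.resize(show(T,(400,230,500,330),4),(400,400))]))
E
```

```text
t 3.6 at [ 433.4 -275.1  111.8] tooly -0.599 tilt [ 0.001  0.001 -1.   ] f [-0.3 -0.4  0.3] grip 0.0 w 0.701 j [ 0.22  0.59  0.35  2.21 -0.5   0.41  0.37]
shift [-2.9 -1.  62.8] turn 0.009
[386.08945208 132.05994256] [458.23361939 274.16317342]
```

View pics/c2.png

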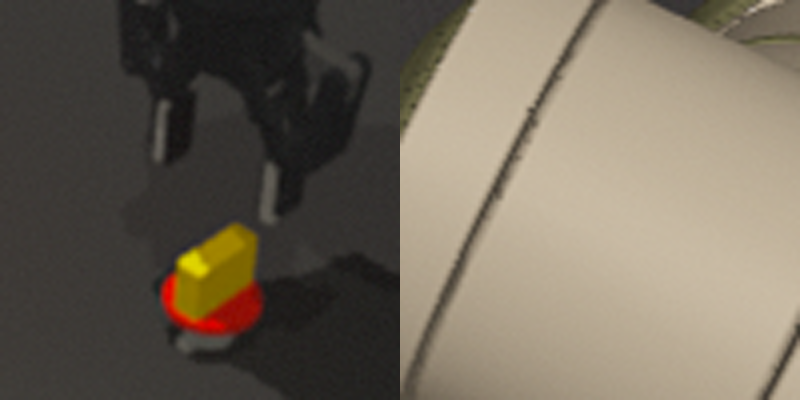

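The side crop shows the pad tips straddling the wing, at about (371,130) and (397,145). The arm blocks the top view. I'll check the side camera's bias against the known tool pose.

```bash
python3 - <<'E'
from h import *
s=readout.sense();M=R.from_quat(s["eef_rot"],scalar_first=True).as_matrix();p=s["tool_pos"]
hw=85*s["width"]/2
for z in (19,14):
  for sy in(1,-1):
    print(z,sy,[proj("side",p+M@[x,sy*hw,z]).round(1) for x in(-11,11)])
E
```

```text
19 1 [array([376.3, 130.2]), array([369.3, 135.1])]
19 -1 [array([399.1, 143.1]), array([392.1, 148.2])]
14 1 [array([376.5, 128.3]), array([369.5, 133.1])]
14 -1 [array([399.3, 141.2]), array([392.3, 146.2])]
```

The bias of about 3 px agrees with the difference between the two views, so I'm trusting the top-view position. Descending and gripping.

Converted, -3 mm is -0.003, -1 mm is -0.001, 0.01 rad is 0.1.

>>> hand_motion([
  [0.7,-0.003,-0.001,0.03,0.1],
  [0.7,-0.003,-0.001,0.055,0.1],
  [0.7,-0.003,-0.001,0.062,0.1],
  [0.7,-0.003,-0.001,0.062,0.1],
  [0.5,-0.003,-0.001,0.062,0.1],
  [0.3,-0.003,-0.001,0.062,0.1],
  [0,-0.003,-0.001,0.062,0.1],
  [0,-0.003,-0.001,0.062,0.1],
  [0,-0.003,-0.001,0.062,0.1],
  [0,-0.003,-0.001,0.062,0.1],
], grip_force=80)

```text
time: 4.7
tool_pos: [430.4, -277.9, 49.6]
eef_rot: [0.001, 0.887, 0.462, 0.001]
ft_force: [0.5, 0.1, 9.3]
width: 0.17
gripper_force: 78.1
```

>>> hand_motion([
  [0,0,0,0,0],
  [0,0,0,0,0],
  [0,0,0,-0.04,0],
  [0,0,0,-0.08,0],
  [0,0,0,-0.12,0],
  [0,0,0,-0.12,0],
], grip_force=80)

```text
time: 5.3
tool_pos: [431.3, -278.8, 173.0]
eef_rot: [0.003, 0.887, 0.462, 0.002]
ft_force: [0.1, -1.2, -1.1]
width: 0.173
gripper_force: 78.7
```

```bash
python3 - <<'E'
from h import *
delta([529,47,66+49+40],0.0)
E
```

```text
t 5.3 at [ 431.3 -278.8  173. ] tooly -0.611 tilt [ 0.001  0.007 -1.   ] f [ 0.1 -1.2 -1.1] grip 78.7 w 0.173 j [ 0.13  0.5   0.47  2.18 -0.43  0.55  0.32]
shift [ 322.9 -107.1   17.6] turn -0.611
```

Converted, 323 mm is 0.323, -107 mm is -0.107, -0.611 rad is -6.11.

>>> hand_motion([
  [0,0.323,-0.107,0,-6.11],
  [0,0.323,-0.107,0,-6.11],
  [0,0.323,-0.107,0,-6.11],
  [0,0.323,-0.107,0,-6.11],
  [0,0.323,-0.107,0,-6.11],
  [0,0.323,-0.107,0,-6.11],
  [0,0.323,-0.107,0.018,-6.11],
  [0,0.323,-0.107,0.018,-6.11],
  [0,0.323,-0.107,0.018,-6.11],
  [0,0.323,-0.107,0.018,-6.11],
], quiet=true)

```text
ok
```

```bash
python3 - <<'E'
from h import *
delta([529,47,66+49+15],0.0)
S=frame("side",3);T=frame("top",1)
cv2.imwrite("pics/c3.png",np.hstack([cv2.resize(show(S,(250,180,370,300),4),(400,400)),cv2.resize(show(T,(240,170,360,290),4),(400,400))]))
E
```

```text
t 6.3 at [526.9  47.1 150.4] tooly -0.001 tilt [-0.001 -0.001 -1.   ] f [-0.4 -0.4 -1.9] grip 78.5 w 0.174 j [-0.43  0.53  0.33  2.15 -0.35  0.51  0.16]
shift [-0.1  2.1 20.4] turn -0.001
```

View pics/c3.png

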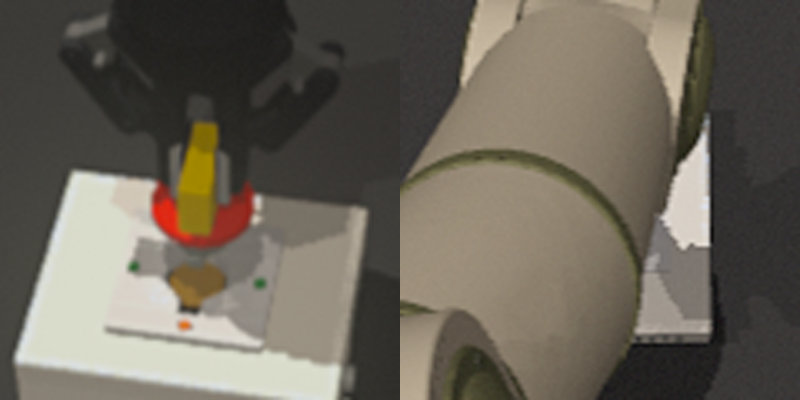

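The side view shows the held plug over the socket, with the flange centred near (311,243) and the dots visible below it. The top view is blocked. I'll fit the flange in the side view against the dots seen by the same camera, so the bias cancels.

```bash
cat >> h.py <<'E'
def redext(S,box):
    "left, right, bottom of the red+yellow silhouette, by sub-pixel half-level on saturation-like signal"
    x0,y0,x1,y1=box; c=S[y0:y1,x0:x1]; k=6
    c=cv2.resize(c,None,fx=k,fy=k,interpolation=cv2.INTER_CUBIC); sig=c[...,2]-c[...,0]   # red minus blue
    m=((sig>60)&(c[...,2]-c[...,1]>45)).astype(np.uint8)   # red only
    n,l,st,_=cv2.connectedComponentsWithStats(m); i=1+np.argmax(st[1:,4]); a=st[i]
    f=lambda v,o:(v+.5)/k-.5+o
    return np.array([f(a[0],x0)-.5/k,f(a[0]+a[2],x0)-.5/k,f(a[1]+a[3],y0)-.5/k])
def flext(p,tilt=None):
    t=np.linspace(0,2*np.pi,180); q=np.array([proj("side",[p[0]+26*np.cos(a),p[1]+26*np.sin(a),p[2]+z]) for a in t for z in(20,26)])
    return np.array([q[:,0].min(),q[:,0].max(),q[:,1].max()])
def plugside(S,z,box):
    o=redext(S,box)
    r=least_squares(lambda d:flext([529+d[0],47+d[1],z])-o,[0,0],diff_step=.01,x_scale=1); 
    return np.r_[529+r.x[0],47+r.x[1],z],r.fun
E
python3 - <<'E'
from h import *
S=frame("side",3); s=readout.sense(); z=s["tool_pos"][2]-49.6
print(redext(S,(285,210,335,265)), plugside(S,z,(285,210,335,265)), s["tool_pos"])
print([(k,[(c.round(1),a) for c,a,_ in blobs(S,k,(280,245,340,290))]) for k in("green","orange")])
# calibration of the method on the original picture
S0=cv2.imread("pics/side0.png").astype(float)
o=redext(S0,(360,135,410,185)); r=least_squares(lambda d:flext([431+d[0],-277+d[1],0])-o,[.1,.1],diff_step=.01); print("orig",r.x,r.fun)
E
```

```text
[294.16666667 325.33333333 253.83333333] (array([526.92736467,  46.34400955, 101.17897866]), array([-0.33077286,  0.33084949, -0.01533957])) [527.48962287  47.59134259 150.77897866]
[('green', [(array([290. , 259.5]), np.int32(6)), (array([327.5, 264.8]), np.int32(10))]), ('orange', [(array([310.9, 249.2]), np.int32(167)), (array([304.8, 277. ]), np.int32(9))])]
orig [ 0.02854092 -3.246502  ] [ 0.59280512 -0.58936182  0.02441959]
```

>>> hand_motion([
  [0,-0.0014,0.0023,0.015,0],
  [0,-0.0014,0.0023,0.03,0],
  [0,-0.0014,0.0023,0.03,0],
  [0,-0.0014,0.0023,0.03,0],
  [0,-0.0014,0.0023,0.03,0],
])

```text
time: 7.15
tool_pos: [530.0, 46.7, 121.1]
eef_rot: [0.0, 0.707, 0.707, 0.0]
ft_force: [-0.1, -0.2, -1.2]
width: 0.171
gripper_force: 78.5
```

```bash
cat >> h.py <<'E'
def wdot(im,c,kind,r=4):
    c=np.round(c).astype(int); p=im[c[1]-r:c[1]+r+1,c[0]-r:c[0]+r+1]
    s=p[...,1]-p[...,2] if kind=="green" else p[...,2]-p[...,0]
    s=s-np.median(np.r_[s[0],s[-1],s[:,0],s[:,-1]]); s=np.clip(s-.15*s.max(),0,None); yy,xx=np.mgrid[-r:r+1,-r:r+1]
    return c+np.array([(s*xx).sum(),(s*yy).sum()])/s.sum()
E
python3 - <<'E'
from h import *
for n,q in(("side",dict(green=[(290,259.5),(327.5,264.7)],orange=[(312,247.8),(304.8,277)])),("top",dict(green=[(302,217.7),(302,247.8)],orange=[(287,233.6),(317.5,233)]))):
    im=cv2.imread(f"pics/{n}0.png").astype(float)
    w=[wdot(im,c,k) for k in q for c in q[k]]; g=[ray(n,c,66) for c in w]; print(n,np.round(w,2).tolist(),np.round(g,1).tolist(),"green mid",np.mean(g[:2],0).round(2),"orange mid",np.mean(g[2:],0).round(2))
S=frame("side",4); s=readout.sense()
b=(280,218,340,275)
print(plugside(S,s["tool_pos"][2]-49.6,b)); delta([529.8,46.2,120.6],0)
cv2.imwrite("pics/c4.png",show(S,(265,200,355,290),6))
E
```

```text
side [[289.58, 259.55], [327.6, 264.56], [311.92, 247.68], [304.88, 277.08]] [[563.2, 44.4, 66.0], [497.0, 44.3, 66.0], [530.1, 11.3, 66.0], [530.2, 77.5, 66.0]] green mid [530.09  44.35  66.  ] orange mid [530.15  44.41  66.  ]
top [[301.85, 217.6], [302.19, 247.75], [286.77, 232.84], [317.35, 232.29]] [[563.3, 47.1, 66.0], [497.1, 47.1, 66.0], [530.1, 80.1, 66.0], [530.5, 14.0, 66.0]] green mid [530.19  47.11  66.  ] orange mid [530.3  47.   66. ]
(array([529.28980518,  45.98964223,  71.44448329]), array([-0.13592054,  0.13595161, -0.0060605 ]))
t 7.35 at [530.   46.9 121. ] tooly 0.0 tilt [ 0.     0.001 -1.   ] f [ 0.8  0.2 -2.6] grip 78.5 w 0.178 j [-0.4   0.58  0.29  2.16 -0.38  0.44  0.19]
shift [-0.7 -0.2  0.4] turn 0.0
```

View pics/c4.png

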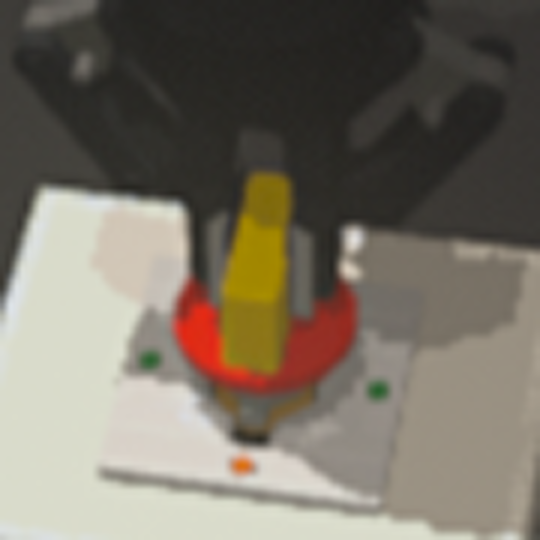

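The view shows the plug just above the socket. Relative to the dots it needs about +0.5 in x and -1.2 in y. I'll shift it and lower gently while watching the force.

Converted, 4 mm is 0.004, 2 mm is 0.002.

>>> hand_motion([
  [0,-0.0012,0.0005,0,0],
  [0,-0.0012,0.0005,0.002,0],
  [0,-0.0012,0.0005,0.004,0],
  [0,-0.0012,0.0005,0.006,0],
  [0,-0.0012,0.0005,0.008,0],
  [0,-0.0012,0.0005,0.009,0],
  [0,-0.0012,0.0005,0.009,0],
])

```text
time: 8.05
tool_pos: [530.2, 45.6, 111.3]
eef_rot: [-0.0, 0.707, 0.707, -0.0]
ft_force: [-0.3, 0.2, -2.4]
width: 0.171
gripper_force: 78.5
```

```bash
python3 - <<'E'
from h import *
delta([530.4,45.6,95.6],0)
S=frame("side",3); s=readout.sense()
print(plugside(S,s["tool_pos"][2]-49.6,(280,225,340,282)),s["torque"])
E
```

```text
t 8.05 at [530.2  45.6 111.3] tooly 0.0 tilt [-0. -0. -1.] f [-0.3  0.2 -2.4] grip 78.5 w 0.171 j [-0.38  0.6   0.28  2.17 -0.38  0.42  0.2 ]
shift [ 0.   0.2 15.7] turn 0.0
(array([529.43828889,  45.0266126 ,  61.95090202]), array([-0.09963607,  0.09965874, -0.0043887 ])) [ 0.01915718  0.04987873 -0.02879284]
```

The plug is 4 mm into the bore with no side force. Pushing down.

>>> hand_motion([
  [0,0,0,0.003,0],
  [0,0,0,0.006,0],
  [0,0,0,0.009,0],
  [0,0,0,0.012,0],
  [0,0,0,0.014,0],
  [0,0,0,0.014,0],
  [0,0,0,0.014,0],
])

```text
time: 8.9
tool_pos: [530.5, 45.6, 97.8]
eef_rot: [0.0, 0.707, 0.707, 0.0]
ft_force: [-1.9, 0.3, 8.6]
width: 0.17
gripper_force: 80.0
```

```bash
python3 - <<'E'
from h import *
delta([530.4,45.6,95.6],0); print(readout.sense()["torque"])
E
```

```text
t 8.9 at [530.5  45.6  97.8] tooly -0.0 tilt [ 0.     0.001 -1.   ] f [-1.9  0.3  8.6] grip 80.0 w 0.17 j [-0.37  0.62  0.26  2.17 -0.4   0.39  0.21]
shift [-0.  -0.1  2.2] turn -0.0
[-0.01468006  0.36265351  0.02103786]
```

Converted, 3 mm is 0.003, 2 mm is 0.002.

>>> hand_motion([
  [0,0,0,0.001,0],
  [0,0,0,0.002,0],
  [0,0,0,0.003,0],
  [0,0,0,0.003,0],
])

```text
time: 9.3
tool_pos: [530.5, 45.6, 95.6]
eef_rot: [0.0, 0.707, 0.707, 0.001]
ft_force: [-3.4, -0.6, 18.7]
width: 0.174
gripper_force: 81.8
```

```bash
python3 - <<'E'
from h import *
delta([530.4,45.6,95.6],0); print(readout.sense()["torque"])
E
```

```text
t 9.3 at [530.5  45.6  95.6] tooly -0.0 tilt [ 0.001  0.001 -1.   ] f [-3.4 -0.6 18.7] grip 81.8 w 0.174 j [-0.36  0.62  0.25  2.17 -0.4   0.39  0.21]
shift [ 0.  -0.1  0. ] turn -0.0
[-0.0355425   0.85051946 -0.02168251]
```

The flange is on the collar. Now twisting clockwise, with a small drift to allow for the plug being about 1 mm off the TCP.

>>> hand_motion([
  [0,0,-0.0003,0,1.4],
  [0,0.0002,-0.0004,0,2.8],
  [0,0.0003,-0.0005,0,4.2],
  [0,0.0004,-0.0006,0,5.6],
  [0,0.0005,-0.0007,0,7],
  [0,0.0005,-0.0007,0,7],
], grip_force=100)

```text
time: 9.9
tool_pos: [529.5, 46.0, 95.6]
eef_rot: [-0.0, 0.908, 0.42, 0.0]
ft_force: [-4.9, 0.2, 22.4]
width: 0.165
gripper_force: 98.7
```

```bash
python3 - <<'E'
from h import *
delta([530.4,45.6,95.6],-1.52); print(readout.sense()["torque"])
E
```

```text
t 9.9 at [529.5  46.   95.6] tooly -0.705 tilt [ 0.001  0.    -1.   ] f [-4.9  0.2 22.4] grip 98.7 w 0.165 j [-0.49  0.65  0.44  2.18 -0.66  0.43 -0.23]
shift [0.3 0.9 0. ] turn 0.815
[-0.05652337  1.18335695 -0.09283577]
```

Converted, -0.8 mm is -0.0008, -0.6 mm is -0.0006, 0.84 rad is 8.4.

>>> hand_motion([
  [0,0,-0.0002,0,1.4],
  [0,0,-0.0003,0,2.8],
  [0,0,-0.0005,0,4.2],
  [0,0,-0.0006,0,5.6],
  [0,0,-0.0008,0,7],
  [0,0,-0.0008,0,8.2],
  [0,0,-0.0008,0,8.4],
  [0,0,-0.0008,0,8.4],
], grip_force=100)

```text
time: 10.7
tool_pos: [529.0, 47.9, 95.6]
eef_rot: [-0.001, 1.0, 0.016, 0.0]
ft_force: [-5.3, 4.8, 24.7]
width: 0.169
gripper_force: 99.7
```

```bash
python3 - <<'E'
from h import *
delta([530.4,45.6,95.6],-1.52); print(readout.sense()["torque"])
S=frame("side",2); s=readout.sense()
print(plugside(S,s["tool_pos"][2]-49.6,(280,230,340,290)))
cv2.imwrite("pics/c5.png",show(S,(265,200,355,290),6))
E
```

```text
t 10.7 at [529.   47.9  95.6] tooly -1.538 tilt [ 0.001 -0.003 -1.   ] f [-5.3  4.8 24.7] grip 99.7 w 0.169 j [-0.63  0.71  0.67  2.19 -0.91  0.54 -0.79]
shift [1.3 2.4 0. ] turn -0.018
[1.02994801 1.11322716 0.40399545]
(array([531.94271018,  42.6527883 ,  46.06774414]), array([-0.14232573,  0.14235779, -0.00614451]))
```

View pics/c5.png

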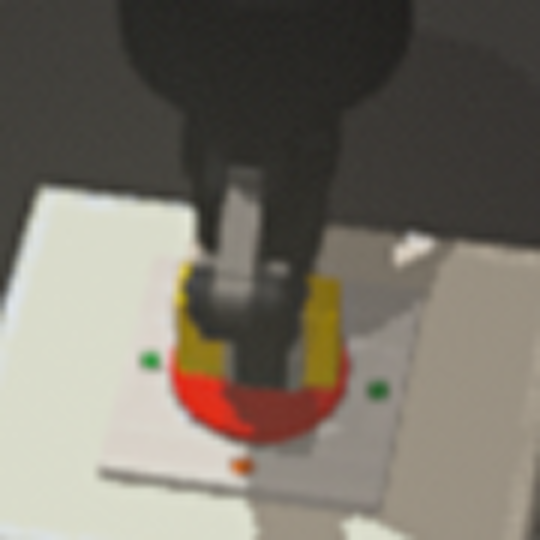

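The wing is now in line with the green dots, at about (290,259) and (327,265), and the flange is flat on the collar. The vertical force and twist torque show it pressed home and at the stop. I'll let it settle, check again and hand in.

>>> hand_motion([
  [0,0,-0.0003,0.0002,0.2],
  [0,0,-0.0003,0.0002,0.2],
  [0,0,-0.0003,0.0002,0.2],
  [0,0,-0.0003,0.0002,0.2],
])

```text
time: 11.2
tool_pos: [529.1, 48.0, 95.6]
eef_rot: [-0.001, 1.0, 0.007, 0.0]
ft_force: [-5.0, 4.2, 27.7]
width: 0.168
gripper_force: 100.2
```

```bash
python3 - <<'E'
from h import *
delta([530.4,45.6,95.6],-1.52); s=readout.sense(); print(s["torque"])
if s["ft_force"][2]>15 and s["gripper_force"]>50: print(robot.job_done())
E
```

```text
t 11.2 at [529.1  48.   95.6] tooly -1.557 tilt [ 0.001 -0.003 -1.   ] f [-5.   4.2 27.7] grip 100.2 w 0.168 j [-0.63  0.71  0.67  2.19 -0.92  0.54 -0.81]
shift [1.3 2.4 0. ] turn -0.037
[0.76805474 1.19179414 0.84609501]
the job is handed in; nothing more can be done
None
```

The job is handed in at 11.2 s: the plug is in the socket, pushed down onto the collar and turned clockwise to its stop, still gripped at about 100 N. No verdict came back, so this rests on the last camera view and the force readings.

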